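# Make up a muffin order in the six-cup tin

### The job

Make up the order in the dark six-cup tin, whose front row (the row nearest the robot) already holds the white and the blue muffin at its two ends: put the pink muffin in the cup between them, the yellow muffin in the cup directly behind the white one, and the green muffin in the cup directly behind the blue one, each upright and down in its cup. Set the brown macaron flat on the middle of the pink muffin's top. The white and blue muffins stay in their cups, and the orange muffin and the shaker stay where they are on the wire rack.

Things in the scene. Friction and masses are not known exactly. Their poses are not given: they have to be found in the camera images.
- tin: Dark six-cup muffin tin, fixed, 184 (x) by 270 (y) by 30 mm. Origin at the centre of its underside; x points away from the robot (within 0.25 rad), y left, z up. Straight round cups 67 mm across, 25 deep (floor 5 mm above the origin), centres at x = -43 mm (front row, nearest the robot) and +43 (back row), y = -86, 0, +86.
- rack: Wire cooling rack, fixed, 220 mm along its x, 330 along y, flat top 22 mm above its origin, which is the centre of its underside at table height; x away from the robot (within 0.25 rad). Six things stand on it in cells at x = -50, +50 mm, y = -105, 0, +105 mm, each up to 5 mm off; which is where changes. At least 30 mm is free between neighbours.
- white_muffin: Iced muffin, white icing and white pleated cup, rigid, round, 66 mm high, about 90 g: foot 48 mm across, widening to 56 at 41 mm height; vertical rim band 60 mm across from 43 to 56 mm height (grip here); flat top 46 mm across. Origin at the centre of the underside, z up. Starts in an end cup of the tin's front row (left or right), and stays there.
- blue_muffin: Iced muffin, blue icing and blue pleated cup, rigid, round, 66 mm high, about 90 g: foot 48 mm across, widening to 56 at 41 mm height; vertical rim band 60 mm across from 43 to 56 mm height (grip here); flat top 46 mm across. Origin at the centre of the underside, z up. Starts in the other end cup of the tin's front row, and stays there.
- pink_muffin: Iced muffin, pink icing and pink pleated cup, rigid, round, 66 mm high, about 90 g: foot 48 mm across, widening to 56 at 41 mm height; vertical rim band 60 mm across from 43 to 56 mm height (grip here); flat top 46 mm across. Origin at the centre of the underside, z up. Starts standing in one of the six cells of the wire rack.
- yellow_muffin: Iced muffin, yellow icing and yellow pleated cup, rigid, round, 66 mm high, about 90 g: foot 48 mm across, widening to 56 at 41 mm height; vertical rim band 60 mm across from 43 to 56 mm height (grip here); flat top 46 mm across. Origin at the centre of the underside, z up. Starts standing in one of the six cells of the wire rack.
- green_muffin: Iced muffin, green icing and green pleated cup, rigid, round, 66 mm high, about 90 g: foot 48 mm across, widening to 56 at 41 mm height; vertical rim band 60 mm across from 43 to 56 mm height (grip here); flat top 46 mm across. Origin at the centre of the underside, z up. Starts standing in one of the six cells of the wire rack.
- orange_muffin: Iced muffin, orange icing and orange pleated cup, rigid, round, 66 mm high, about 90 g: foot 48 mm across, widening to 56 at 41 mm height; vertical rim band 60 mm across from 43 to 56 mm height (grip here); flat top 46 mm across. Origin at the centre of the underside, z up. Starts standing in one of the six cells of the wire rack. Not part of the order.
- macaron: Dark brown macaron with a cream filling line, rigid, lying flat: 44 mm across, 20 mm thick, its flat faces 36 mm across. About 18 g. Origin at the centre of the underside, z up. Starts standing in one of the six cells of the wire rack.
- shaker: Round sugar shaker of bright metal with a black cap: 47 mm across, 80 mm high. Origin at the centre of the underside. Starts standing in one of the six cells of the wire rack. Not part of the order.
Things that resemble listed ones, but are neither listed nor needed, are in the scene too. Of the things shaped like the macaron, the brown one is meant.

How it is judged:
At the end, for the whole second after the job is handed in: White and blue at the ends of the front row as they were, pink between, yellow behind white, green behind blue, each upright (0.15 rad) and down in its cup (13 mm of its centre along each tin axis, 7 mm of its floor); macaron flat on the pink top, centre within 13 mm; all at rest (((x of white_muffin in the frame of tin between -0.056 and -0.03 m and y of white_muffin in the frame of tin between 0.073 and 0.099 m and x of blue_muffin in the frame of tin between -0.056 and -0.03 m and y of blue_muffin in the frame of tin between -0.099 and -0.073 m and x of yellow_muffin in the frame of tin between 0.03 and 0.056 m and y of yellow_muffin in the frame of tin between 0.073 and 0.099 m and x of green_muffin in the frame of tin between 0.03 and 0.056 m and y of green_muffin in the frame of tin between -0.099 and -0.073 m) or (x of white_muffin in the frame of tin between -0.056 and -0.03 m and y of white_muffin in the frame of tin between -0.099 and -0.073 m and x of blue_muffin in the frame of tin between -0.056 and -0.03 m and y of blue_muffin in the frame of tin between 0.073 and 0.099 m and x of yellow_muffin in the frame of tin between 0.03 and 0.056 m and y of yellow_muffin in the frame of tin between -0.099 and -0.073 m and x of green_muffin in the frame of tin between 0.03 and 0.056 m and y of green_muffin in the frame of tin between 0.073 and 0.099 m)) and x of pink_muffin in the frame of tin between -0.056 and -0.03 m and y of pink_muffin in the frame of tin between -0.013 and 0.013 m and z of each of white_muffin, blue_muffin, pink_muffin, yellow_muffin, green_muffin in the frame of tin below 0.012 m and angle between each of white_muffin, blue_muffin, pink_muffin, yellow_muffin, green_muffin, macaron's own z axis and vertical below 0.15 rad and horizontal distance between macaron and pink_muffin below 0.013 m and z of macaron in the frame of pink_muffin between 0.06 and 0.072 m and linear speed of each of white_muffin, blue_muffin, pink_muffin, yellow_muffin, green_muffin, macaron below 0.02 m/s); the robot touches nothing.
It fails at once if the orange muffin is moved more than 20 mm from where it stood (distance of orange_muffin from where it was at the start of the episode above 0.02 m).
It fails at once if the shaker is moved more than 20 mm from where it stood (distance of shaker from where it was at the start of the episode above 0.02 m).
It fails at once if the white muffin is moved more than 20 mm from where it stood (distance of white_muffin from where it was at the start of the episode above 0.02 m).
It fails at once if the blue muffin is moved more than 20 mm from where it stood (distance of blue_muffin from where it was at the start of the episode above 0.02 m).
It also fails if it takes over 106 s, if anything falls off the work surface, if the arm or the gripper's body presses on something with over 40 N, if the wrist force passes 120 N, or if a joint passes its speed limit or range.

### The arm

A 6-joint arm with a two-finger parallel gripper is mounted at the origin on the work surface. World frame = base frame: x ahead of the robot, y to its left, z up, the work surface at z = 0. Lengths are in m, angles in rad, forces in N, time in s.
With the tool pointing down it reaches from about 0.3 to 0.85 m from the base axis. Payload 4.2 kg.
Tool frame: the origin (TCP) lies on the front face of the gripper's body, between the roots of the fingers; the fingertips stand 78 mm ahead of it and the grasp point (between the pads) lies 60 mm ahead of it; z points along the fingers, y is the line along which they close (so a half turn about z gives the same grasp; the last joint's range is limited). The gripper opens to 91 mm and grips with 3 to 60 N. Pads are 32 mm wide; open, the fingers measure 118 mm over their backs; the gripper's body (76 mm by 178 mm) begins 60 mm behind the grasp point.
Start: joints at [-1.219, 0.32, 1.565, -0, 1.257, -0.02], TCP at [0.209, -0.536, 0.292] pointing down, gripper open.
Joint ranges: [-3.11, 3.11], [-0.84, 2.01], [0.21, 2.61], [-1.34, 4.49], [0.05, 2.63], [-2.56, 2.56]. Speed limits (rad/s): [2.57, 2.57, 3.14, 3.14, 3.14, 3.14].

### API

Orientations are given as a rotation vector (axis times angle).
In Python, from cell import robot, eyes gives the robot as it stands.
- The arm moves only by the tool servo_tool, never from a script. Its argument "moves" is a list of rows, each a list of 3 entries, a list of its own where there are three numbers: the shift along the world's x, y, z in shares of 0.75 m (1.0 is 0.75 m), then the turn, a rotation vector about the world's x, y, z in normalised numbers (1 is 90 degrees), then the opening, from 0 (shut) to 1 (fully open). In form: [[[tx, ty, tz], [rx, ry, rz], grip], ...]. A call has 1 to 20 rows; each row is the pose to reach, as a shift and turn from the pose commanded when the call began; what a row does not reach only later rows make up. A row lasts 1/10 s, in which the tool goes at most 50 mm and 8.59 degrees, less where a joint would pass 70% of its speed; a pose out of reach is approached as far as the arm can. A shift or turn number past 1, either way, is cut back to 1. A call with a gripper value outside its range is refused whole. The fingers move at their own pace and stop on an object; the grip force is fixed at half the most. Time passes only in rows, so rows that repeat a pose let the fingers close. It gives the time, the measured TCP pose, the force, the opening and the grip force at its end, in the units of the state.
- robot.state(): the state, without advancing time (a new reading comes with each control period).
- eyes.capture(name): name is "scene" or "top" or "wrist"; returns a dict with "pixels" (420x560x3 uint8, blue, green, red), "intrinsics" (3x3 intrinsics, pixels), "eye" and "rotation" of the camera in the world. Camera axes: x right, y down, z forward; pixel columns grow to the right and rows downward; lengths in m; the calibration is good to about 2 mm. A picture is of the moment at which its call begins. There is no depth.
- robot.job_done(): hands the job in; it is judged then, once.
The state is a dict: "t": time; "qpos": joint angles; "dq": joint speeds; "joint_torque": joint torques, N m; "position": TCP position; "orientation": TCP orientation; "wrist_force": force on the tool from outside, world axes, zero at the start; "ft_torque": the same for the moment, N m; "opening": finger opening in m; "finger_force": force on a finger pad.
Only numpy, scipy, OpenCV 4.12 (cv2) and the standard library are available. Lean on these libraries where they do the work, as an engineer would, in place of code of your own. Each camera call takes 0.05 s, during which the arm holds its last target. There are 200 camera calls.

## Working session

There is one attempt and no reset: what is moved stays moved. The work goes in short steps, Python scripts to look and compute and a tool call to move; the robot and the scene stay as the last step left them, time stands still between calls to the robot, and variables do not carry over. Pictures are saved under pics/ and viewed, at most 14 in all, crops included, and the job is handed in when it is done.

Besides the shell and the picture viewer there is one more tool, called after ">>>" by a JSON object that holds its "api" and its "payload", one argument or row to a line. servo_tool: Moves the arm, as the interface text tells. Its arguments: {"type":"object","properties":{"moves":{"type":"array"}},"required":["moves"]}

```bash
mkdir -p pics; ls; python3 - <<'E'
from cell import robot, eyes
import cv2, pickle
s=robot.state(); print({k:s[k] for k in('t','position','orientation','opening')})
d={}
for n in("scene","top"):
    c=eyes.capture(n); d[n]=c; cv2.imwrite(f"pics/{n}0.png",c["pixels"]); print(n,c["intrinsics"],c["eye"],c["rotation"])
pickle.dump(d,open("c0.pkl","wb"))
E
```

```text
pics
{'t': 0.0, 'position': array([ 0.20875315, -0.53537316,  0.29141009]), 'orientation': array([-3.08570965e+00, -5.80294284e-01,  5.06329224e-04]), 'opening': 0.09100352287408686}
scene [[466.55307812   0.         280.12964601]
 [  0.         466.55307812 203.61325351]
 [  0.           0.           1.        ]] [1.24895295 0.11890039 0.64986885] [-1.53317965 -1.81133489  0.93418168]
top [[444.3904399    0.         283.47153457]
 [  0.         444.3904399  204.48069123]
 [  0.           0.           1.        ]] [ 0.27695252 -0.00153089  0.92639911] [-2.01538267  2.1820729  -0.25041029]
```

View pics/top0.png

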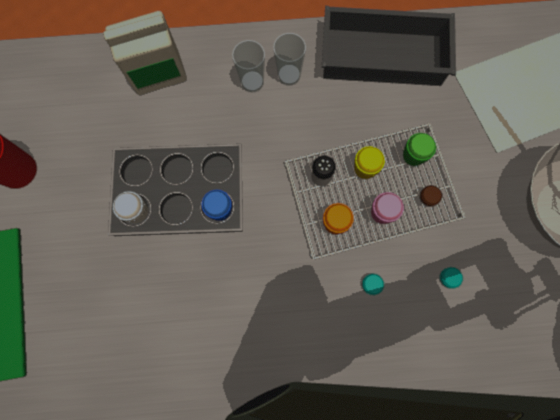

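View pics/scene0.png

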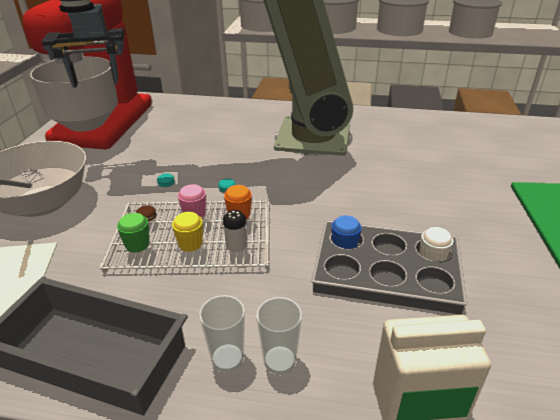

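Top view: the tin is at pixels (110–243, 145–235), with white (127,206) and blue (217,205) in the front row. The rack holds orange (338,218), pink (388,207), macaron (431,195), shaker (323,167), yellow (370,161) and green (420,149). The scene view agrees, and the teal discs are distractors. Next I measure.

```bash
cat > h.py <<'E'
import numpy as np, cv2
from scipy.spatial.transform import Rotation as R
def rays(c,p):
    p=np.atleast_2d(np.float64(p)); v=np.c_[p,np.ones(len(p))]@np.linalg.inv(c["intrinsics"]).T
    M=np.asarray(c["rotation"],float); M=M if M.shape==(3,3) else R.from_rotvec(M.ravel()).as_matrix()
    return np.asarray(c["eye"]), v@M.T
def onplane(c,p,z):
    e,d=rays(c,p); return (e+d*((z-e[2])/d[:,2])[:,None])[:,:2]
def tri(cs,ps):
    A=[];b=[]
    for c,p in zip(cs,ps):
        e,d=rays(c,p); d=d[0]/np.linalg.norm(d[0]); P=np.eye(3)-np.outer(d,d); A.append(P); b.append(P@e)
    return np.linalg.lstsq(np.vstack(A),np.hstack(b),rcond=None)[0]
HUE={"pink":(160,178,60,120),"yellow":(24,34,130,90),"green":(45,75,130,60),"orange":(8,19,170,120),"blue":(105,120,120,50)}
def mask(c,n):
    h=cv2.cvtColor(c["pixels"],cv2.COLOR_BGR2HSV); a=HUE[n]
    return cv2.inRange(h,(a[0],a[2],a[3]),(a[1],255,255))
def blob(c,n,near,r=35):
    m=mask(c,n); k=np.zeros_like(m); cv2.circle(k,near,r,255,-1); m&=k
    l=max(cv2.findContours(m,cv2.RETR_EXTERNAL,cv2.CHAIN_APPROX_NONE)[0],key=cv2.contourArea)
    (x,y),rr=cv2.minEnclosingCircle(l); M=cv2.moments(l)
    return np.array([M["m10"]/M["m00"],M["m01"]/M["m00"]]),(x,y,rr),M["m00"]
E
python3 - <<'E'
import pickle; from h import *
np.set_printoptions(precision=4,suppress=True)
d=pickle.load(open("c0.pkl","rb")); T,S=d["top"],d["scene"]
near={"pink":((388,207),(192,198)),"yellow":((370,161),(188,231)),"green":((420,149),(133,232)),"orange":((338,218),(238,202)),"blue":((217,205),(346,231))}
for n,(a,b) in near.items():
    A=blob(T,n,a,25);B=blob(S,n,b,30)
    print(n,A[0],A[2],B[0],B[2],tri([T,S],[A[0],B[0]]),onplane(T,A[0],.072))
h=cv2.cvtColor(T["pixels"],cv2.COLOR_BGR2HSV)
for p in [(388,207),(370,161),(420,149),(431,195),(338,218),(127,206),(140,190),(180,178),(290,165)]: print(p,h[p[1],p[0]])
# tin outline
g=cv2.cvtColor(T["pixels"],cv2.COLOR_BGR2GRAY)
m=((g<105)*255).astype(np.uint8); k=np.zeros_like(m); k[130:250,95:260]=255; m&=k
m=cv2.morphologyEx(m,cv2.MORPH_CLOSE,np.ones((5,5)))
l=max(cv2.findContours(m,cv2.RETR_EXTERNAL,cv2.CHAIN_APPROX_NONE)[0],key=cv2.contourArea)
w=onplane(T,l[:,0,:],.03); r=cv2.minAreaRect((w*1000).astype(np.float32)); print("tin",r)
m2=((g>150)*255).astype(np.uint8)
v=cv2.cvtColor(T["pixels"],cv2.COLOR_BGR2GRAY)[135:245,100:260]; cv2.imwrite("pics/crop1.png",cv2.resize(np.hstack([T["pixels"][120:260,95:255],T["pixels"][120:260,280:470]]),None,fx=2.2,fy=2.2,interpolation=cv2.INTER_CUBIC))
E
```

```text
pink [391.1465 210.3101] 136.5 [190.934  194.6557] 427.0 [ 0.4506 -0.2232  0.0674] [[ 0.4502 -0.2241]]
yellow [369.4937 160.0504] 631.0 [186.8063 222.3416] 462.0 [ 0.556  -0.1937  0.0748] [[ 0.557  -0.1945]]
green [420.684  146.6334] 595.5 [133.8466 231.3391] 894.0 [ 0.5806 -0.3026  0.0584] [[ 0.5772 -0.3018]]
orange [338.7593 217.5448] 592.0 [237.1828 196.3914] 445.0 [ 0.4442 -0.1191  0.0695] [[ 0.444  -0.1199]]
blue [216.4708 204.4034] 680.0 [345.7546 231.5268] 729.5 [0.4965 0.122  0.0443] [[0.4896 0.1182]]
(388, 207) [161  44 146]
(370, 161) [ 31 230 152]
(420, 149) [ 52 166 144]
(431, 195) [ 11 172  74]
(338, 218) [ 21 231 147]
(127, 206) [106  21 157]
(140, 190) [17 27 67]
(180, 178) [24 19 66]
(290, 165) [ 14  32 119]
tin ((540.72265625, 207.28237915039062), (277.084228515625, 193.78738403320312), 87.48486328125)
```

View pics/crop1.png

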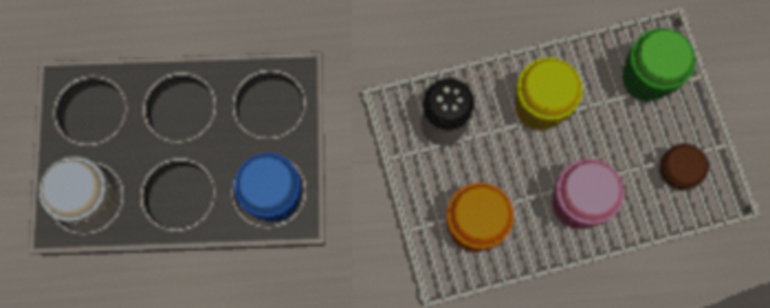

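The crop shows four empty cup rims clearly: back row (90,110), (180,107), (269,104) and front middle (178,194). The lighter flat icing tops are also clear: yellow (551,88), pink (589,191), green (663,58), with the macaron at (684,166). I cast rays through these onto their known heights.

```bash
python3 - <<'E'
import pickle; from h import *
from cell import robot
np.set_printoptions(precision=4,suppress=True)
d=pickle.load(open("c0.pkl","rb")); T=d["top"]
g=cv2.cvtColor(T["pixels"],cv2.COLOR_BGR2GRAY)
def hough(x0,y0,w,r1,r2):
    s=4; c=cv2.resize(g[y0-w:y0+w,x0-w:x0+w],None,fx=s,fy=s,interpolation=cv2.INTER_CUBIC)
    h=cv2.HoughCircles(c,cv2.HOUGH_GRADIENT,1,400,param1=120,param2=8,minRadius=int(r1*s),maxRadius=int(r2*s))
    q=h[0][0]/s; return (q[0]+x0-w-.375,q[1]+y0-w-.375,q[2])
k=2.2
man={"c+0":(180/k+95,107/k+120),"c++":(90/k+95,110/k+120),"c+-":(269/k+95,104/k+120),"c-0":(178/k+95,194/k+120)}
W={}
for n,p in man.items():
    q=hough(round(p[0]),round(p[1]),24,14.5,18); W[n]=onplane(T,p,.03)[0]; print(n,p,W[n],q,onplane(T,q[:2],.03))
loc={"c+0":(.043,0),"c++":(.043,.086),"c+-":(.043,-.086),"c-0":(-.043,0)}
for lab,WW in(("man",W),):
    L=np.array([loc[n] for n in WW]);P=np.array([WW[n] for n in WW]);lc=L.mean(0);pc=P.mean(0);a,b=L-lc,P-pc
    th=np.arctan2((a[:,0]*b[:,1]-a[:,1]*b[:,0]).sum(),(a*b).sum());r=np.array([[np.cos(th),-np.sin(th)],[np.sin(th),np.cos(th)]])
    o=pc-r@lc; print(lab,"yaw",np.degrees(th),"o",o,"res",np.abs(P-o-L@r.T).max())
    for n,q in{"pink":(-.043,0),"yellow":(.043,.086),"green":(.043,-.086),"white":(-.043,.086),"blue":(-.043,-.086)}.items():print(" tgt",n,o+r@np.array(q))
for n,p,z in(("yellow",(551,88),.088),("pink",(589,191),.088),("green",(663,58),.088),("orange",(481,215),.088),("macaron",(684,166),.034),("shaker",(450,100),.102)):
    print(n,onplane(T,(p[0]/k-160+280,p[1]/k+120),z))
s=robot.state();print(R.from_rotvec(s["orientation"]).as_matrix(),s["wrist_force"])
E
```

```text
c+0 (176.8181818181818, 168.63636363636363) [0.5845 0.2043] (np.float32(176.0), np.float32(169.0), np.float32(15.175)) [[0.5838 0.2061]]
c++ (135.9090909090909, 170.0) [0.5884 0.2907] (np.float32(136.5), np.float32(172.0), np.float32(16.525)) [[0.5839 0.2895]]
c+- (217.27272727272725, 167.27272727272725) [0.5806 0.1188] (np.float32(217.0), np.float32(167.5), np.float32(15.25)) [[0.5802 0.1194]]
c-0 (175.9090909090909, 208.1818181818182) [0.4987 0.2082] (np.float32(174.75), np.float32(208.75), np.float32(15.1)) [[0.4977 0.2106]]
man yaw -2.5369721392578084 o [0.5416 0.2065] res 0.0002506078297629258
 tgt pink [0.4986 0.2084]
 tgt yellow [0.5883 0.2905]
 tgt green [0.5807 0.1186]
 tgt white [0.5024 0.2943]
 tgt blue [0.4948 0.1225]
yellow [[ 0.5517 -0.1928]]
pink [[ 0.4544 -0.2143]]
green [[ 0.572  -0.2976]]
orange [[ 0.4405 -0.1174]]
macaron [[ 0.4826 -0.3202]]
shaker [[ 0.5432 -0.0992]]
[[ 0.9317  0.3633 -0.0005]
 [ 0.3633 -0.9317  0.0015]
 [ 0.     -0.0016 -1.    ]] [-0.0848 -0.0216 -0.0978]
```

The manual's scale: shifts go in shares of 0.75 m and turns go in shares of 90 degrees. Converting my numbers, 0.3211 m / 0.75 = 0.4281, 0.2457 m / 0.75 = 0.3276, 36 degrees / 90 = 0.4.

>>> {"api": "servo_tool", "payload": {
  "moves": [
    [[0.3276,0.4281,-0.0533],[0,0,0.4],1],
    [[0.3276,0.4281,-0.0533],[0,0,0.4],1],
    [[0.3276,0.4281,-0.0533],[0,0,0.4],1],
    [[0.3276,0.4281,-0.0533],[0,0,0.4],1],
    [[0.3276,0.4281,-0.0533],[0,0,0.4],1],
    [[0.3276,0.4281,-0.0533],[0,0,0.4],1],
    [[0.3276,0.4281,-0.0533],[0,0,0.4],1],
    [[0.3276,0.4281,-0.0533],[0,0,0.4],1],
    [[0.3276,0.4281,-0.0533],[0,0,0.4],1],
    [[0.3276,0.4281,-0.0533],[0,0,0.4],1],
    [[0.3276,0.4281,-0.0533],[0,0,0.4],1]
  ]
}}

```text
t: 1.2
position: [0.454, -0.2153, 0.2521]
orientation: [2.757, 1.506, -0.001]
wrist_force: [-0.4, 0.3, 0.2]
opening: 0.0912
finger_force: 0.0
```

```bash
python3 - <<'E'
from cell import robot, eyes
import pickle; from h import *
np.set_printoptions(precision=4,suppress=True)
s=robot.state(); print(s["t"],s["position"],R.from_rotvec(s["orientation"]).as_matrix(),s["qpos"])
c=eyes.capture("wrist"); pickle.dump(c,open("w1.pkl","wb")); cv2.imwrite("pics/w1.png",c["pixels"]); print(c["eye"])
E
```

```text
1.2 [ 0.454  -0.2153  0.2521] [[ 0.5404  0.8414 -0.0008]
 [ 0.8414 -0.5404 -0.0005]
 [-0.0008 -0.0004 -1.    ]] [-0.4653  0.2372  1.789  -0.0008  1.1159  0.106 ]
[ 0.4928 -0.1538  0.3448]
```

View pics/w1.png

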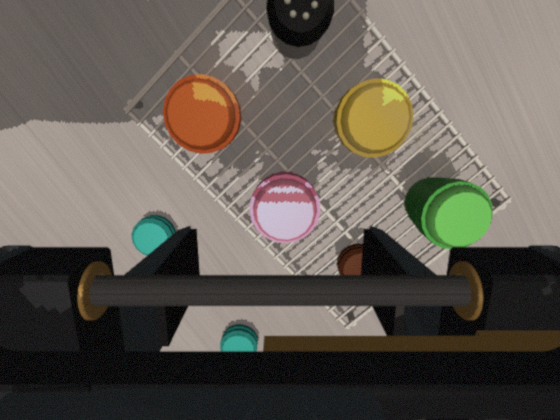

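Wrist view: pink ring at (285,208), yellow (374,118), green (457,214), orange (202,114), and the macaron partly hidden at (357,264). I'll cross-check positions from this.

```bash
python3 - <<'E'
import pickle; from h import *
np.set_printoptions(precision=4,suppress=True)
c=pickle.load(open("w1.pkl","rb"))
for n,p in(("pink",(285,208)),("yellow",(374,118)),("green",(457,212)),("orange",(202,114))): print(n,onplane(c,p,.078),onplane(c,p,.088))
E
```

```text
pink [[ 0.4584 -0.2156]] [[ 0.4597 -0.2133]]
yellow [[ 0.5562 -0.1918]] [[ 0.5538 -0.1903]]
green [[ 0.5787 -0.297 ]] [[ 0.5754 -0.2916]]
orange [[ 0.4446 -0.1166]] [[ 0.4464 -0.118 ]]
```

Converted, -0.1185 m / 0.75 = -0.158, 0.0025 m / 0.75 = 0.0033.

>>> {"api": "servo_tool", "payload": {
  "moves": [
    [[0.0033,-0.0016,-0.0533],[0,0,0],1],
    [[0.0033,-0.0016,-0.1067],[0,0,0],1],
    [[0.0033,-0.0016,-0.158],[0,0,0],1],
    [[0.0033,-0.0016,-0.158],[0,0,0],1],
    [[0.0033,-0.0016,-0.158],[0,0,0],1],
    [[0.0033,-0.0016,-0.158],[0,0,0],0.5],
    [[0.0033,-0.0016,-0.158],[0,0,0],0.5],
    [[0.0033,-0.0016,-0.158],[0,0,0],0.5],
    [[0.0033,-0.0016,-0.158],[0,0,0],0.5],
    [[0.0033,-0.0016,-0.158],[0,0,0],0.5],
    [[0.0033,-0.0016,-0.158],[0,0,0],0.5]
  ]
}}

```text
t: 2.35
position: [0.4575, -0.216, 0.1345]
orientation: [2.756, 1.506, 0.001]
wrist_force: [0.0, -0.1, 5.6]
opening: 0.059
finger_force: 30.0
```

Converted, 0.424 m / 0.75 = 0.5653, 0.043 m / 0.75 = 0.0573.

>>> {"api": "servo_tool", "payload": {
  "moves": [
    [[0,0,0.0667],[0,0,0],0.5],
    [[0,0,0.1333],[0,0,0],0.5],
    [[0.0067,0.064,0.156],[0,0,0],0.5],
    [[0.0133,0.1293,0.156],[0,0,0],0.5],
    [[0.02,0.1947,0.156],[0,0,0],0.5],
    [[0.0267,0.26,0.156],[0,0,0],0.5],
    [[0.0333,0.3253,0.156],[0,0,0],0.5],
    [[0.04,0.3907,0.156],[0,0,0],0.5],
    [[0.0467,0.456,0.156],[0,0,0],0.5],
    [[0.0533,0.52,0.156],[0,0,0],0.5],
    [[0.0573,0.5653,0.156],[0,0,0],0.5],
    [[0.0573,0.5653,0.156],[0,0,0],0.5],
    [[0.0573,0.5653,0.156],[0,0,0],0.5],
    [[0.0573,0.5653,0.156],[0,0,0],0.5]
  ]
}}

```text
t: 3.75
position: [0.4998, 0.2073, 0.2504]
orientation: [2.757, 1.505, -0.002]
wrist_force: [0.1, 0.2, -0.6]
opening: 0.0593
finger_force: 30.0
```

```bash
python3 - <<'E'
from cell import robot, eyes
import pickle; from h import *
np.set_printoptions(precision=4,suppress=True)
s=robot.state(); print(s["t"],s["position"],s["orientation"],s["opening"])
c=eyes.capture("wrist"); pickle.dump(c,open("w2.pkl","wb")); cv2.imwrite("pics/w2.png",c["pixels"]); print(c["eye"])
E
```

```text
3.75 [0.4998 0.2073 0.2504] [ 2.7571  1.5053 -0.002 ] 0.0592867887755268
[0.5386 0.2688 0.3431]
```

View pics/w2.png

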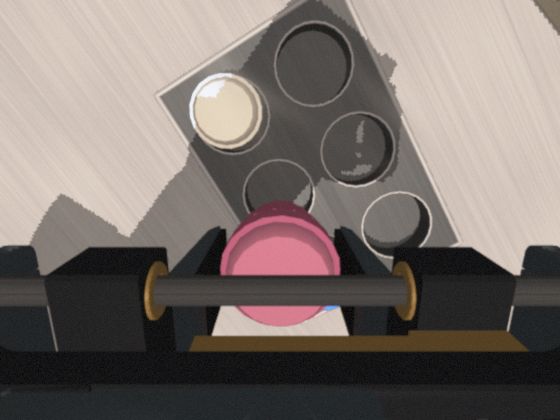

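Wrist view: the cups are back-left (315,64), back-middle (358,149) and back-right (397,224), with white at (229,111) and the held pink at about (280,265).

```bash
python3 - <<'E'
import pickle; from h import *
np.set_printoptions(precision=4,suppress=True)
c=pickle.load(open("w2.pkl","rb"))
P=onplane(c,[(314.5,63.5),(358,148.5),(396.5,224)],.03); print(P)
L=np.array([(.043,.086),(.043,0),(.043,-.086)]);lc,pc=L.mean(0),P.mean(0);v=P[0]-P[2];th=np.arctan2(-v[0],v[1]);r=np.array([[np.cos(th),-np.sin(th)],[np.sin(th),np.cos(th)]]);o=pc-r@lc
print(np.degrees(th),np.linalg.norm(v),o)
for q in((-.043,0),(.043,.086),(.043,-.086)):print(o+r@np.array(q))
E
```

```text
[[0.5909 0.2933]
 [0.587  0.2078]
 [0.583  0.1219]]
-2.6137014753909336 0.17164265572617704 [0.544  0.2096]
[0.5011 0.2116]
[0.5909 0.2936]
[0.5831 0.1218]
```

Converted, -0.131 m / 0.75 = -0.1747, 0.002 m / 0.75 = 0.0027.

>>> {"api": "servo_tool", "payload": {
  "moves": [
    [[0,0.0027,-0.06],[0,0,0],0.5],
    [[0,0.0027,-0.1067],[0,0,0],0.5],
    [[0,0.0027,-0.1467],[0,0,0],0.5],
    [[0,0.0027,-0.1667],[0,0,0],0.5],
    [[0,0.0027,-0.1747],[0,0,0],0.5],
    [[0,0.0027,-0.1747],[0,0,0],0.5],
    [[0,0.0027,-0.1747],[0,0,0],0.5]
  ]
}}

```text
t: 4.5
position: [0.5008, 0.2099, 0.1208]
orientation: [2.757, 1.505, 0.003]
wrist_force: [0.1, -0.5, 0.2]
opening: 0.0587
finger_force: 30.0
```

>>> {"api": "servo_tool", "payload": {
  "moves": [
    [[0,0,-0.0027],[0,0,0],0.5],
    [[0,0,-0.0027],[0,0,0],0.5],
    [[0,0,-0.0027],[0,0,0],0.82],
    [[0,0,-0.0027],[0,0,0],0.82],
    [[0,0,-0.0027],[0,0,0],0.82],
    [[0,0,-0.0027],[0,0,0],0.82],
    [[0,0,0.0533],[0,0,0],0.82],
    [[0,0,0.1133],[0,0,0],0.82],
    [[0,0,0.1733],[0,0,0],0.82],
    [[0.0093,-0.0653,0.1733],[0,0,0],1],
    [[0.0187,-0.1307,0.1733],[0,0,0],1],
    [[0.028,-0.196,0.1733],[0,0,0],1],
    [[0.0373,-0.2613,0.1733],[0,0,0],1],
    [[0.0467,-0.3267,0.1733],[0,0,0],1],
    [[0.056,-0.392,0.1733],[0,0,0],1],
    [[0.0653,-0.4573,0.1733],[0,0,0],1],
    [[0.0733,-0.52,0.1733],[0,0,0],1],
    [[0.0733,-0.5373,0.1733],[0,0,0],1],
    [[0.0733,-0.5373,0.1733],[0,0,0],1],
    [[0.0733,-0.5373,0.1733],[0,0,0],1]
  ]
}}

```text
t: 6.5
position: [0.5548, -0.1919, 0.2496]
orientation: [-2.756, -1.506, 0.0]
wrist_force: [0.4, -0.7, -0.3]
opening: 0.0915
finger_force: 0.0
```

```bash
python3 - <<'E'
from cell import robot, eyes
import pickle; from h import *
c=eyes.capture("top"); pickle.dump(c,open("t2.pkl","wb")); cv2.imwrite("pics/t2.png",c["pixels"])
E
```

```text
(no output)
```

View pics/t2.png

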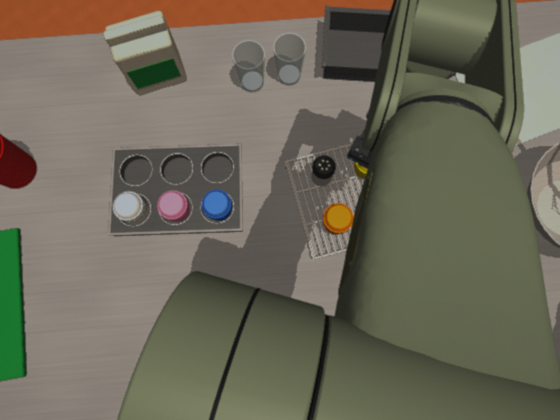

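The top view shows pink seated in the front-middle cup at (172,206). Next is yellow.

Converted, -0.117 m / 0.75 = -0.156, -0.08 m / 0.75 = -0.1067.

>>> {"api": "servo_tool", "payload": {
  "moves": [
    [[0,0,-0.0533],[0,0,0],1],
    [[0,0,-0.1067],[0,0,0],1],
    [[0,0,-0.156],[0,0,0],1],
    [[0,0,-0.156],[0,0,0],1],
    [[0,0,-0.156],[0,0,0],1],
    [[0,0,-0.156],[0,0,0],0.5],
    [[0,0,-0.156],[0,0,0],0.5],
    [[0,0,-0.156],[0,0,0],0.5],
    [[0,0,-0.156],[0,0,0],0.5],
    [[0,0,-0.156],[0,0,0],0.5],
    [[0,0,-0.156],[0,0,0],0.5]
  ]
}}

```text
t: 7.65
position: [0.5555, -0.193, 0.1337]
orientation: [2.756, 1.505, 0.002]
wrist_force: [-0.2, 0.9, 5.0]
opening: 0.059
finger_force: 30.0
```

Converted, 0.4845 m / 0.75 = 0.646, 0.475 m / 0.75 = 0.6333, -30 degrees / 90 = -0.3333.

>>> {"api": "servo_tool", "payload": {
  "moves": [
    [[0,0,0.0667],[0,0,0],0.5],
    [[0,0,0.1333],[0,0,0],0.5],
    [[0.004,0.064,0.156],[0,0,0],0.5],
    [[0.008,0.1293,0.156],[0,0,0],0.5],
    [[0.0133,0.1947,0.156],[0,0,0],0.5],
    [[0.0173,0.26,0.156],[0,0,-0.0889],0.5],
    [[0.0227,0.3253,0.156],[0,0,-0.1778],0.5],
    [[0.0267,0.3907,0.156],[0,0,-0.2667],0.5],
    [[0.032,0.456,0.156],[0,0,-0.3333],0.5],
    [[0.0373,0.52,0.156],[0,0,-0.3333],0.5],
    [[0.0413,0.5853,0.156],[0,0,-0.3333],0.5],
    [[0.0453,0.6333,0.156],[0,0,-0.3333],0.5],
    [[0.0453,0.646,0.156],[0,0,-0.3333],0.5],
    [[0.0453,0.646,0.156],[0,0,-0.3333],0.5],
    [[0.0453,0.646,0.156],[0,0,-0.3333],0.5]
  ]
}}

```text
t: 9.15
position: [0.5889, 0.2905, 0.2492]
orientation: [3.052, 0.741, -0.002]
wrist_force: [-0.2, -0.8, -1.3]
opening: 0.0591
finger_force: 30.0
```

Converted, -0.131 m / 0.75 = -0.1747, -0.125 m / 0.75 = -0.1667.

>>> {"api": "servo_tool", "payload": {
  "moves": [
    [[0.0007,0.0013,-0.06],[0,0,0],0.5],
    [[0.0007,0.0013,-0.1067],[0,0,0],0.5],
    [[0.0007,0.0013,-0.1467],[0,0,0],0.5],
    [[0.0007,0.0013,-0.1667],[0,0,0],0.5],
    [[0.0007,0.0013,-0.1747],[0,0,0],0.5],
    [[0.0007,0.0013,-0.1747],[0,0,0],0.5],
    [[0.0007,0.0013,-0.1747],[0,0,0],0.5],
    [[0.0007,0.0013,-0.1747],[0,0,0],0.5]
  ]
}}

```text
t: 9.95
position: [0.5904, 0.2926, 0.1203]
orientation: [-3.053, -0.741, -0.004]
wrist_force: [0.3, 0.8, -1.1]
opening: 0.0588
finger_force: 30.0
```

Converted, 0.13 m / 0.75 = 0.1733, 0.085 m / 0.75 = 0.1133.

>>> {"api": "servo_tool", "payload": {
  "moves": [
    [[0,0,-0.0027],[0,0,0],0.5],
    [[0,0,-0.0027],[0,0,0],0.5],
    [[0,0,-0.0027],[0,0,0],0.82],
    [[0,0,-0.0027],[0,0,0],0.82],
    [[0,0,-0.0027],[0,0,0],0.82],
    [[0,0,-0.0027],[0,0,0],0.82],
    [[0,0,0.0533],[0,0,0],0.82],
    [[0,0,0.1133],[0,0,0],0.82],
    [[0,0,0.1733],[0,0,0],0.82]
  ]
}}

```text
t: 10.85
position: [0.5894, 0.2926, 0.25]
orientation: [3.053, 0.741, -0.001]
wrist_force: [0.5, -0.0, 0.3]
opening: 0.0748
finger_force: 0.0
```

Converted, -0.591 m / 0.75 = -0.788, -0.001 m / 0.75 = -0.0013.

>>> {"api": "servo_tool", "payload": {
  "moves": [
    [[-0.0013,-0.0653,0],[0,0,0],1],
    [[-0.0027,-0.1307,0],[0,0,0],1],
    [[-0.004,-0.196,0],[0,0,0],1],
    [[-0.0053,-0.2613,0],[0,0,0],1],
    [[-0.0067,-0.3267,0],[0,0,0],1],
    [[-0.008,-0.392,0],[0,0,0],1],
    [[-0.0093,-0.4573,0],[0,0,0],1],
    [[-0.0107,-0.5227,0],[0,0,0],1],
    [[-0.0133,-0.588,0],[0,0,0],1],
    [[-0.0147,-0.6533,0],[0,0,0],1],
    [[-0.016,-0.7187,0],[0,0,0],1],
    [[-0.0173,-0.7733,0],[0,0,0],1],
    [[-0.0173,-0.788,0],[0,0,0],1],
    [[-0.0173,-0.788,0],[0,0,0],1],
    [[-0.0173,-0.788,0],[0,0,0],1]
  ]
}}

```text
t: 12.35
position: [0.5766, -0.2972, 0.2487]
orientation: [-3.052, -0.742, 0.0]
wrist_force: [-1.0, 1.2, 0.7]
opening: 0.0914
finger_force: 0.0
```

```bash
python3 - <<'E'
from cell import robot, eyes
import pickle; from h import *
c=eyes.capture("wrist"); pickle.dump(c,open("w3.pkl","wb")); t=eyes.capture("top"); cv2.imwrite("pics/w3.png",cv2.resize(np.hstack([c["pixels"][:,:,:],cv2.resize(t["pixels"][120:260,95:255],(480,420))]),(800,323)))
E
```

```text
(no output)
```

View pics/w3.png

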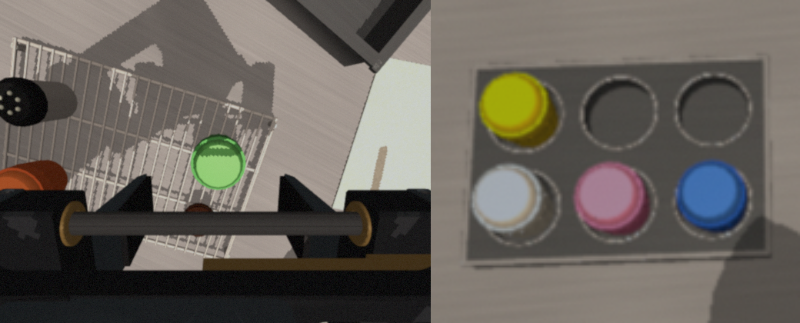

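Yellow sits in the back-left cup. Green is centred under the gripper at (218,162), so I'll pick it.

Converted, -0.117 m / 0.75 = -0.156, -0.08 m / 0.75 = -0.1067.

>>> {"api": "servo_tool", "payload": {
  "moves": [
    [[0.0007,0,-0.0533],[0,0,0],1],
    [[0.0007,0,-0.1067],[0,0,0],1],
    [[0.0007,0,-0.156],[0,0,0],1],
    [[0.0007,0,-0.156],[0,0,0],1],
    [[0.0007,0,-0.156],[0,0,0],1],
    [[0.0007,0,-0.156],[0,0,0],0.5],
    [[0.0007,0,-0.156],[0,0,0],0.5],
    [[0.0007,0,-0.156],[0,0,0],0.5],
    [[0.0007,0,-0.156],[0,0,0],0.5],
    [[0.0007,0,-0.156],[0,0,0],0.5],
    [[0.0007,0,-0.156],[0,0,0],0.5]
  ]
}}

```text
t: 13.55
position: [0.5774, -0.2986, 0.1327]
orientation: [3.052, 0.741, 0.002]
wrist_force: [-0.8, 0.3, 5.9]
opening: 0.059
finger_force: 30.0
```

Converted, 0.418 m / 0.75 = 0.5573, 0.002 m / 0.75 = 0.0027.

>>> {"api": "servo_tool", "payload": {
  "moves": [
    [[0,0,0.0667],[0,0,0],0.5],
    [[0,0,0.1333],[0,0,0],0.5],
    [[0,0.064,0.156],[0,0,0],0.5],
    [[0.0013,0.1293,0.156],[0,0,0],0.5],
    [[0.0013,0.1947,0.156],[0,0,0],0.5],
    [[0.0027,0.26,0.156],[0,0,0],0.5],
    [[0.004,0.3253,0.156],[0,0,0],0.5],
    [[0.0053,0.3907,0.156],[0,0,0],0.5],
    [[0.0053,0.456,0.156],[0,0,0],0.5],
    [[0.0067,0.52,0.156],[0,0,0],0.5],
    [[0.0067,0.5467,0.156],[0,0,0],0.5],
    [[0.0067,0.5573,0.156],[0,0,0],0.5],
    [[0.0067,0.5573,0.156],[0,0,0],0.5],
    [[0.0067,0.5573,0.156],[0,0,0],0.5]
  ]
}}

```text
t: 14.95
position: [0.582, 0.1186, 0.2485]
orientation: [3.052, 0.74, -0.001]
wrist_force: [0.1, -0.3, -1.1]
opening: 0.059
finger_force: 30.0
```

>>> {"api": "servo_tool", "payload": {
  "moves": [
    [[0,0,-0.06],[0,0,0],0.5],
    [[0,0,-0.1067],[0,0,0],0.5],
    [[0,0,-0.1467],[0,0,0],0.5],
    [[0,0,-0.1667],[0,0,0],0.5],
    [[0,0,-0.176],[0,0,0],0.5],
    [[0,0,-0.176],[0,0,0],0.5],
    [[0,0,-0.176],[0,0,0],0.5],
    [[0,0,-0.176],[0,0,0],0.5],
    [[0,0,-0.176],[0,0,0],0.82],
    [[0,0,-0.176],[0,0,0],0.82],
    [[0,0,-0.176],[0,0,0],0.82],
    [[0,0,-0.176],[0,0,0],0.82],
    [[0,0,-0.12],[0,0,0],0.82],
    [[0,0,-0.06],[0,0,0],0.82],
    [[0,0,0],[0,0,0],0.82]
  ]
}}

```text
t: 16.45
position: [0.5818, 0.1197, 0.25]
orientation: [3.053, 0.742, -0.001]
wrist_force: [0.8, -0.9, 0.2]
opening: 0.0749
finger_force: 0.0
```

Converted, 0.09 m / 0.75 = 0.12, -0.082 m / 0.75 = -0.1093.

>>> {"api": "servo_tool", "payload": {
  "moves": [
    [[-0.0533,0.06,0],[0,0,0],1],
    [[-0.1067,0.12,0],[0,0,0],1],
    [[-0.1093,0.12,0],[0,0,0],1],
    [[-0.1093,0.12,0],[0,0,0],1],
    [[-0.1093,0.12,0],[0,0,0],1],
    [[-0.1093,0.12,0],[0,0,0],1]
  ]
}}

```text
t: 17.05
position: [0.5009, 0.2091, 0.2488]
orientation: [3.053, 0.74, 0.001]
wrist_force: [-0.2, -0.6, -0.3]
opening: 0.0915
finger_force: 0.0
```

```bash
python3 - <<'E'
from cell import robot, eyes
import pickle; from h import *
print(robot.state()["position"])
c=eyes.capture("wrist"); pickle.dump(c,open("w4.pkl","wb")); cv2.imwrite("pics/w4.png",c["pixels"])
E
```

```text
[0.50087205 0.20912709 0.24877199]
```

Converted, -0.53 m / 0.75 = -0.7067, -0.001 m / 0.75 = -0.0013.

>>> {"api": "servo_tool", "payload": {
  "moves": [
    [[-0.0013,-0.0653,0],[0,0,0],1],
    [[-0.0027,-0.1307,0],[0,0,0],1],
    [[-0.0053,-0.196,0],[0,0,0],1],
    [[-0.0067,-0.2613,0],[0,0,0],1],
    [[-0.0093,-0.3267,0],[0,0,0],1],
    [[-0.0107,-0.392,0],[0,0,0],1],
    [[-0.0133,-0.4573,0],[0,0,0],1],
    [[-0.016,-0.5227,0],[0,0,0],1],
    [[-0.0173,-0.588,0],[0,0,0],1],
    [[-0.02,-0.6533,0],[0,0,0],1],
    [[-0.02,-0.7067,0],[0,0,0],1],
    [[-0.02,-0.7067,0],[0,0,0],1],
    [[-0.02,-0.7067,0],[0,0,0],1],
    [[-0.02,-0.7067,0],[0,0,0],1]
  ]
}}

```text
t: 18.5
position: [0.4848, -0.3199, 0.2485]
orientation: [-3.052, -0.741, 0.001]
wrist_force: [-0.2, -0.2, 0.7]
opening: 0.0917
finger_force: 0.0
```

```bash
python3 - <<'E'
from cell import robot, eyes
import pickle; from h import *
print(robot.state()["position"])
c=eyes.capture("wrist"); pickle.dump(c,open("w5.pkl","wb")); cv2.imwrite("pics/w5.png",c["pixels"])
E
```

```text
[ 0.4848148  -0.31985437  0.24846042]
```

View pics/w4.png

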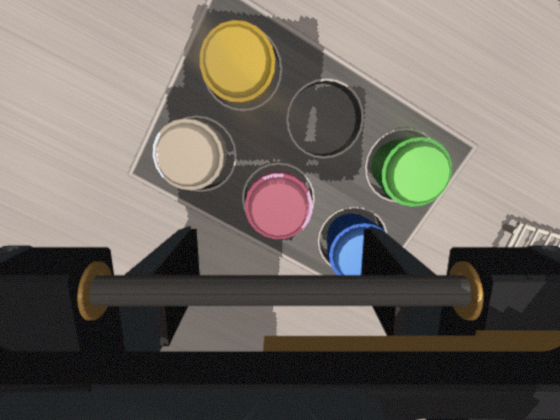

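View pics/w5.png

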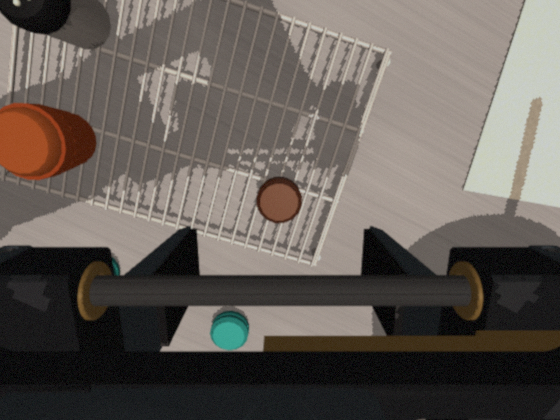

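All five muffins are seated, with the pink top ring at (279,204). The macaron is at (279,200).

```bash
python3 - <<'E'
import pickle; from h import *
np.set_printoptions(precision=4,suppress=True)
a,b,w1=[pickle.load(open(f"w{i}.pkl","rb")) for i in(4,5,1)]
print("pink",onplane(a,(279,205),.061),onplane(a,(279,205),.071),"mac",onplane(b,(279,200),.034),onplane(b,(279,200),.04))
E
```

```text
pink [[0.5016 0.2105]] [[0.5038 0.2117]] mac [[ 0.4836 -0.319 ]] [[ 0.4849 -0.3184]]
```

Converted, -0.146 m / 0.75 = -0.1947, -0.001 m / 0.75 = -0.0013.

>>> {"api": "servo_tool", "payload": {
  "moves": [
    [[-0.0013,0.0013,-0.06],[0,0,0],1],
    [[-0.0013,0.0013,-0.12],[0,0,0],1],
    [[-0.0013,0.0013,-0.1667],[0,0,0],0.8],
    [[-0.0013,0.0013,-0.1867],[0,0,0],0.8],
    [[-0.0013,0.0013,-0.1947],[0,0,0],0.8],
    [[-0.0013,0.0013,-0.1947],[0,0,0],0.8],
    [[-0.0013,0.0013,-0.1947],[0,0,0],0.8],
    [[-0.0013,0.0013,-0.1947],[0,0,0],0.3],
    [[-0.0013,0.0013,-0.1947],[0,0,0],0.3],
    [[-0.0013,0.0013,-0.1947],[0,0,0],0.3],
    [[-0.0013,0.0013,-0.1947],[0,0,0],0.3],
    [[-0.0013,0.0013,-0.1947],[0,0,0],0.3],
    [[-0.0013,0.0013,-0.1947],[0,0,0],0.3]
  ]
}}

```text
t: 19.85
position: [0.4842, -0.3195, 0.1031]
orientation: [3.052, 0.741, 0.0]
wrist_force: [-0.7, -0.3, 2.7]
opening: 0.0428
finger_force: 30.0
```

Converted, 0.53 m / 0.75 = 0.7067, 0.018 m / 0.75 = 0.024.

>>> {"api": "servo_tool", "payload": {
  "moves": [
    [[0,0,0.0667],[0,0,0],0.3],
    [[0,0,0.1333],[0,0,0],0.3],
    [[0.0013,0.04,0.1867],[0,0,0],0.3],
    [[0.004,0.1053,0.1867],[0,0,0],0.3],
    [[0.0053,0.1707,0.1867],[0,0,0],0.3],
    [[0.008,0.236,0.1867],[0,0,0],0.3],
    [[0.0107,0.3013,0.1867],[0,0,0],0.3],
    [[0.012,0.3667,0.1867],[0,0,0],0.3],
    [[0.0147,0.432,0.1867],[0,0,0],0.3],
    [[0.016,0.4973,0.1867],[0,0,0],0.3],
    [[0.0187,0.5627,0.1867],[0,0,0],0.3],
    [[0.0213,0.628,0.1867],[0,0,0],0.3],
    [[0.024,0.6867,0.1867],[0,0,0],0.3],
    [[0.024,0.7067,0.1867],[0,0,0],0.3],
    [[0.024,0.7067,0.1333],[0,0,0],0.3],
    [[0.024,0.7067,0.0933],[0,0,0],0.3],
    [[0.024,0.7067,0.0733],[0,0,0],0.3],
    [[0.024,0.7067,0.0733],[0,0,0],0.3],
    [[0.024,0.7067,0.0733],[0,0,0],0.3],
    [[0.024,0.7067,0.0733],[0,0,0],0.3]
  ]
}}

```text
t: 21.85
position: [0.5029, 0.2106, 0.159]
orientation: [-3.053, -0.741, -0.004]
wrist_force: [0.1, -0.3, 0.6]
opening: 0.0425
finger_force: 30.0
```

Converted, -0.0055 m / 0.75 = -0.0073, -0.005 m / 0.75 = -0.0067.

>>> {"api": "servo_tool", "payload": {
  "moves": [
    [[-0.0007,0,-0.004],[0,0,0],0.3],
    [[-0.0007,0,-0.0067],[0,0,0],0.3],
    [[-0.0007,0,-0.0073],[0,0,0],0.3],
    [[-0.0007,0,-0.0073],[0,0,0],0.3],
    [[-0.0007,0,-0.0073],[0,0,0],0.3]
  ]
}}

```text
t: 22.35
position: [0.5016, 0.2107, 0.1524]
orientation: [3.053, 0.742, 0.0]
wrist_force: [0.2, -0.3, -0.9]
opening: 0.0429
finger_force: 30.0
```

```bash
python3 - <<'E'
from cell import robot, eyes
from h import *
c=eyes.capture("scene"); cv2.imwrite("pics/s5.png",cv2.resize(c["pixels"][170:320,290:490],(800,600),interpolation=cv2.INTER_CUBIC))
E
```

```text
(no output)
```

View pics/s5.png

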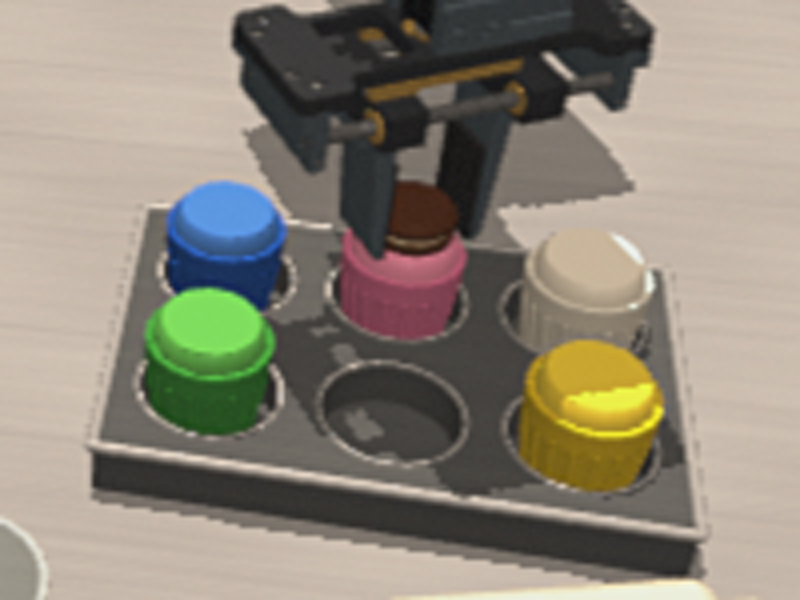

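The macaron, at (420,220), rests on the pink top and all the muffins are upright in their cups. I'll release and retreat.

Converted, -0.3 m / 0.75 = -0.4, -0.25 m / 0.75 = -0.3333.

>>> {"api": "servo_tool", "payload": {
  "moves": [
    [[0,0,0],[0,0,0],0.65],
    [[0,0,0],[0,0,0],0.65],
    [[0,0,0],[0,0,0],0.65],
    [[0,0,0],[0,0,0],0.65],
    [[0,0,0.04],[0,0,0],0.65],
    [[0,0,0.0933],[0,0,0],0.65],
    [[0,0,0.16],[0,0,0],0.65],
    [[0,-0.0533,0.2],[0,0,0],0.65],
    [[-0.04,-0.1067,0.2],[0,0,0],0.65],
    [[-0.08,-0.16,0.2],[0,0,0],0.65],
    [[-0.12,-0.2133,0.2],[0,0,0],0.65],
    [[-0.1333,-0.2667,0.2],[0,0,0],0.65],
    [[-0.1333,-0.3333,0.2],[0,0,0],0.65],
    [[-0.1333,-0.4,0.2],[0,0,0],0.65],
    [[-0.1333,-0.4,0.2],[0,0,0],0.65],
    [[-0.1333,-0.4,0.2],[0,0,0],0.65],
    [[-0.1333,-0.4,0.2],[0,0,0],0.65]
  ]
}}

```text
t: 24.1
position: [0.4015, -0.0885, 0.3022]
orientation: [-3.052, -0.742, 0.0]
wrist_force: [-0.2, -0.4, 0.7]
opening: 0.0594
finger_force: 0.0
```

```bash
python3 - <<'E'
from cell import robot, eyes
from h import *
a=eyes.capture("scene")["pixels"][170:320,290:490]; b=eyes.capture("top")["pixels"][120:270,85:285]
cv2.imwrite("pics/f.png",cv2.resize(np.hstack([a,b]),(800,300),interpolation=cv2.INTER_CUBIC))
E
```

```text
(no output)
```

View pics/f.png

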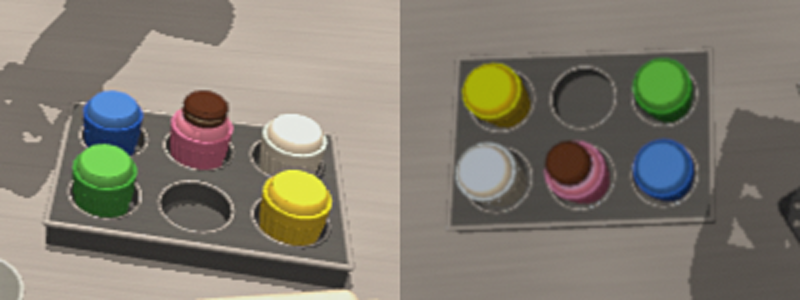

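The macaron looks a little off-centre in the top view at (568,163), compared with pink at (577,174). I'll measure it.

```bash
python3 - <<'E'
from cell import robot, eyes
from h import *
np.set_printoptions(precision=4,suppress=True)
def cen(m,near,r):
    k=np.zeros_like(m); cv2.circle(k,near,r,255,-1)
    l=max(cv2.findContours(m&k,cv2.RETR_EXTERNAL,cv2.CHAIN_APPROX_NONE)[0],key=cv2.contourArea); M=cv2.moments(l); return (M["m10"]/M["m00"],M["m01"]/M["m00"]),M["m00"],cv2.boundingRect(l)
C={n:eyes.capture(n) for n in("top","scene")}
q={}
for n,near in(("top",(169,201)),("scene",(392,223))):
    h=cv2.cvtColor(C[n]["pixels"],cv2.COLOR_BGR2HSV)
    br=cv2.inRange(h,(0,90,15),(20,255,110)); pk=cv2.inRange(h,(150,40,60),(179,255,255))|br
    q[n]=cen(br,near,20); print(n,q[n],cen(pk,near,40))
print("mac",tri([C["top"],C["scene"]],[q["top"][0],q["scene"][0]]),onplane(C["top"],q["top"][0],.083),onplane(C["scene"],q["scene"][0],.085))
print("pink by top outline",onplane(C["top"],(173.5,207),.058))
E
```

```text
top ((168.5788452207666, 201.09704027171276), 343.5, (158, 191, 22, 21)) ((173.11502938706965, 205.70151133501258), 794.0, (156, 190, 34, 32))
scene ((392.11301369863014, 224.41780821917808), 292.0, (381, 216, 23, 18)) ((390.080688542227, 235.56750941366326), 929.5, (375, 216, 32, 39))
mac [0.5022 0.2106 0.0786] [[0.501  0.2098]] [[0.5107 0.2093]]
pink by top outline [[0.4946 0.2064]]
```

The macaron triangulates to (0.502, 0.211), and the wrist view put pink at (0.502, 0.2105). Worst case across the views is about 8 mm, inside the 13 mm limit, so I'm handing in.

```bash
python3 -c "
from cell import robot
print(robot.job_done())"
```

```text
the job is handed in; nothing more can be done
None
```

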